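# Load a slide carrier into the slide scanner

## Robot

A 7-joint arm with a two-finger parallel gripper is mounted at the origin on the work surface. World frame = base frame: x ahead of the robot, y to its left, z up, the work surface at z = 0. Lengths are in m, angles in rad, forces in N, time in s.
With the tool pointing down it reaches from about 0.4 to 0.875 m from the base axis. Payload 19.3 kg.
Tool frame: the origin (TCP) lies midway between the tips of the shut fingers; the grasp point (between the pads) lies 19 mm behind it; x points along the fingers, y is the direction in which the jaws open and shut, and the axes are right-handed (so a half turn about x gives the same grasp; the last joint's range is limited). The gripper opens to 85 mm and grips with 20 to 120 N. Pads are 22 mm wide; open, the fingers measure 114 mm over their backs; the gripper's body (76 mm by 85 mm) begins 54 mm behind the grasp point. The pads swing forward as they close: fully open they stand 13 mm farther back than shut.
Start: joints at [1.163, 0.521, -0.036, 1.599, 0.021, 1.021, -0.113], TCP at [0.207, -0.59, 0.231] pointing down, gripper open.
Joint ranges: [-2.91, 2.91], [-0.3, 2.13], [-1.5, 1.42], [0.17, 2.43], [-1.26, 4.41], [0.16, 1.93], [-2.52, 2.52]. Speed limits (rad/s): [1.89, 1.89, 2.39, 2.39, 3.01, 3.01, 3.01].

## Interface

Orientations are given as [roll, pitch, yaw] about the fixed x, y, z axes, in that order (R = Rz(yaw) Ry(pitch) Rx(roll)).
In Python, from workcell import bot gives the robot as it stands. The module is installed in compiled form; this text tells all that it offers.
- The arm moves only by the tool servo_tool, never from a script. Its argument "targets" is a list of rows, each an object of numbers: "x", "y", "z": the shift along the tool's x, y, z as a fraction of full scale; "wx", "wy", "wz": the turn, a rotation vector about the tool's x, y, z as a fraction of full scale. A call has 1 to 12 rows; each row is the pose to reach, as a shift and turn from the pose measured when the call began, along the tool's axes at that moment, turning the shorter way round; what a row does not reach only later rows make up. Full scale, the value 1, is 40 cm for a shift and 360 degrees for a turn. A row lasts 1/8 s, in which the tool goes at most 62.5 mm and 10.7 degrees, less where a joint would pass 70% of its speed; a pose out of reach is approached as far as the arm can. A call with a number of a shift or a turn outside -1 to 1 is refused whole. A call with a gripper value outside its range is refused whole. "grip" is the gripper command: -1 is shut, 1 is fully open, values between are in proportion, set as the call begins (left out, the last holds). The fingers move at their own pace and stop on an object; "squeeze" is the grip in N (left out, the last holds). Time passes only in rows, so rows that repeat a pose let the fingers close. It gives the time, the measured TCP pose, the force and the opening at its end, in the units of the state.
- bot.observe(): the state, without advancing time (a new reading comes with each control period).
- bot.grab_frame(name): name is "scene" or "top"; returns (picture, depth): 384x512x3 uint8, red, green, blue; 384x512 float32, m along the optical axis (not along the pixel's ray), 0 where there is no reading.
- bot.get_calibration(name): a dict with "intrinsics" (3x3 intrinsics, pixels), "k1" (the pictures are not rectified: a ray, as slopes to the right and down, at radius r is drawn at 1 + k1 r^2 times it, then the intrinsics apply), "R" (3x3) and "t" (3): a world point X has camera coordinates R X + t. Camera axes: x right, y down, z forward; pixel columns grow to the right and rows downward; lengths in m; the calibration is good to about 2 mm. A picture is of the moment at which its call begins. get_calibration takes no time and is no camera call.
- bot.job_done(): hands the job in, once; it reports no verdict.
Trained networks look in the newest picture that a camera, given by its name, has taken for a name from the list of things; names that differ only in an ending like _2 or _b are one class to them, and where a whole thing is asked for, a point or a joint stands for the part that bears it (a point fixed in the world has none). Each returns a list of dicts, best first, with "confidence" (0 to 1); they miss things now and then, are a little off and sometimes report something else, mostly with a low value. They report only what shows in the picture. A call takes as long as a camera call. They do not tell look-alikes from the thing itself.
- bot.trace(camera, target): "mask" (384x512 bool, what is visible of it) and "pixel" ([column, row] in pixels, amid what is visible of it).
The state is a dict: "clock": time; "qpos": joint angles; "qd": joint speeds; "joint_efforts": joint torques, N m; "position": TCP position; "tool_rot": TCP orientation; "force": force on the tool from outside, world axes, zero at the start; "moment": the same for the moment, N m; "grip_width": finger opening in m.
Only numpy, scipy, OpenCV 4.12 (cv2) and the standard library are available. Lean on these libraries where they do the work, as an engineer would, in place of code of your own. Each camera call takes 0.05 s, during which the arm holds its last target. There are 200 camera calls.

## Task

Pick up the metal slide carrier by its fin, lay it softly on the scanner's loading deck between the rails with its nose towards the tunnel, then push it through the low tunnel under the optics until it is fully home, seat it against the end stop with a firm push of 10 to 15 N, and leave it there. The stop sits at a different depth every time and has to be felt; the scanner is delicate, so never push harder than 20 N. Leave the other things on the bench where they are.

Things in the scene. Friction and masses are not known exactly. Their poses are not given: they have to be found in the camera images.
- carrier: Flat metal slide carrier, 165 long x 60 wide x 11 mm thick, 0.25 to 0.42 kg, two glass slides let in near its nose. Origin: on its underside and centre line, 75 mm behind the nose end, 90 mm ahead of the tail end; x points to the nose, z up. The first 10 mm of the nose are only 50 mm wide. Centre of mass near x = -35 mm. Starts flat on the bench.
- carrier_fin (a point): Middle of the upright steel fin on the carrier's tail part, for gripping across its thickness from above: 36 long (along x) x 12 thick (along y), from 11 to 41 mm above the carrier's underside. This point is at x = -62, y = 0, z = 26 mm in the carrier's frame; axes as the carrier's.
- carrier_nose (a point): Middle of the carrier's nose end face (x = 75, z = 5.5 mm in the carrier's frame; axes as the carrier's).
- carrier_tail (a point): Middle of the carrier's flat tail end face, 60 wide x 11 mm high (x = -90, z = 5.5 mm in the carrier's frame; axes as the carrier's); the place to push.
- scanner: White slide scanner fixed on the bench. Origin: at bench level under the middle of the tunnel mouth; x is the feed direction (into the tunnel), y left of it, z up. Flat deck 22 mm above the bench, from x = -215 to 130 mm, 110 mm wide. Optics stand on the roof from x = 30 mm on, up to 253 mm high; their limb is on the -y side, y = -40 to -165 mm.
- loading_deck (a point): Middle of the loading area, on the deck surface, at x = -125, y = 0, z = 22 mm in the scanner's frame (same axes). Two 6 mm high rails, 76 mm apart from x = -200 to -52 mm, then closing like a funnel to 63 mm at the tunnel mouth (x = 0). Sliding the carrier takes about 1 to 3 N; rubbing along the funnel adds 1 to 2 N.
- tunnel_mouth (a point): Middle of the tunnel's mouth at deck level: x = 0, y = 0, z = 22 mm in the scanner's frame (same axes). The tunnel is 63 wide, 14 mm high, from x = 0 to 120 mm; its roof top is 66 mm above the bench and 103 mm wide. A rigid flat end stop is hidden inside, 75 to 99 mm from the mouth, different each time; with the carrier home, its fin and tail stay outside.
- home_pin (a joint): Weak sprung sense pin (under 0.3 N) in the face of the end stop, in m: 0 = fully out, 4 mm proud of the stop; 0.004 = pressed flush, the carrier's nose touching the stop, where resistance rises sharply.
- jar: Specimen jar, diameter 54, 70 mm high plus lid, a bystander. Origin under its centre.
- dropper: Small amber bottle, diameter 30, about 75 mm high, standing beside the scanner's tunnel on its +y side, a bystander. Origin under its centre.
- mailer: White closed slide mailer, flat box 82 x 32 x 9 mm, lying beside the loading deck on the scanner's -y side, a bystander. Origin under its centre.
- slide_box: Closed grey slide box, 100 x 85 x 34 mm, a bystander. Origin under its centre.
- petri: Closed clear petri dish, diameter 92, 17 mm high, a bystander. Origin under its centre.
- forceps: Steel forceps, 125 long, 7 mm high, a bystander. Origin near its middle.
There are look-alikes about, which are no part of the job. There is more than one size of the carrier; the one meant has the size given above.

How it is judged:
On the way, in this order (a step that is already met when the one before it is completed fails the run):
1. the carrier lies flat on the scanner's deck between the rails, nose towards the tunnel and not yet far in it (z of carrier in the frame of scanner between 0.018 and 0.026 m and x of carrier in the frame of scanner between -0.17 and -0.02 m and y of carrier in the frame of scanner between -0.012 and 0.012 m and x of carrier_nose in the frame of scanner above -0.1 m and angle between carrier's own z axis and vertical below 0.08 rad), for 0.2 s.
2. the carrier, home against the stop, is pressed on with a firm push: more than 9 N between carrier and scanner (value of joint home_pin above 0.0025 m and x of carrier_nose in the frame of scanner above 0.07 m and contact force between carrier and scanner above 9 N), for 0.1 s.
At the end, for the whole second after the job is handed in: The carrier lies flat in the tunnel, nose in, at rest and against the end stop: the sense pin pressed to at least 2.5 mm of its 4 mm (nose within 1.5 mm of the stop), within 4 mm of the tunnel's centre line (value of joint home_pin above 0.0025 m and x of carrier_nose in the frame of scanner above 0.07 m and y of carrier in the frame of scanner between -0.004 and 0.004 m and z of carrier in the frame of scanner below 0.025 m and angle between carrier's own z axis and vertical below 0.05 rad and linear speed of carrier below 0.01 m/s); the robot touches nothing.
It fails at once if once the carrier is being fed in (its origin within 30 mm of the tunnel mouth, or past it), the scanner is pressed with more than 20 N in all, by the carrier, the robot or anything else (contact force between anything else and scanner above 20 N and x of carrier in the frame of scanner above -0.03 m and z of carrier in the frame of scanner below 0.03 m and y of carrier in the frame of scanner between -0.03 and 0.03 m).
It fails at once if the scanner is struck or pressed with more than 60 N at any time (contact force between anything else and scanner above 60 N).
It fails at once if a bystander is moved by more than 20 mm (distance of any of jar, dropper, mailer, slide_box, petri, forceps from where it was at the start of the episode above 0.02 m).
It also fails if it takes over 67 s, if anything falls off the work surface, if the arm or the gripper's body presses on something with over 40 N, if the wrist force passes 120 N, or if a joint passes its speed limit or range.

## Working session

There is one attempt and no reset: what is moved stays moved. The work goes in short steps, Python scripts to look and compute and a tool call to move; the robot and the scene stay as the last step left them, time stands still between calls to the robot, and variables do not carry over. Pictures are saved under pics/ and viewed, on a budget of 10 in all, crops included, one or two more only if the job needs it, and the job is handed in when it is done.

Besides the shell and the picture viewer there is one more tool, called after "Request:" as name([rows], argument=value, ...), one row to a line, values as JSON. servo_tool: Moves the arm, as the interface text tells. Shift numbers are shares of 40 cm and turn numbers shares of 360 degrees, none past 1 either way. Its arguments: {"type":"object","properties":{"targets":{"type":"array"},"grip":{"type":"number"},"squeeze":{"type":"number"}},"required":["targets"]}

```bash
mkdir -p pics
cat > h.py <<'E'
import numpy as np, cv2
from workcell import bot
from scipy.spatial.transform import Rotation as Ro
def cloud(name, depth):
    c=bot.get_calibration(name); K=np.array(c["intrinsics"]); k=c["k1"]
    v,u=np.mgrid[:384,:512].astype(float)
    d=cv2.undistortPoints(np.stack([u.ravel(),v.ravel()],1)[:,None],K,np.array([k,0,0,0,0.]))[:,0]
    P=np.c_[d,np.ones(len(d))]*depth.reshape(-1,1)
    W=(P-np.array(c["t"]))@np.array(c["R"])
    W[depth.ravel()==0]=np.nan
    return W.reshape(384,512,3)
def shot(name): 
    im,d=bot.grab_frame(name); return im,cloud(name,d)
def save(im,f): cv2.imwrite(f,im[...,::-1])
E
python3 - <<'E'
from h import *
s=bot.observe(); print({k:np.round(v,3) for k,v in s.items()})
ims=[]
for n in("scene","top"):
    im,W=shot(n); save(im,f"pics/{n}0.png"); np.save(n+"0.npy",W)
    c=bot.get_calibration(n); print(n,-np.array(c["R"]).T@np.array(c["t"]))
    for t in("carrier","carrier_fin","scanner","jar","dropper","mailer","slide_box","petri","forceps"):
        for r in bot.trace(n,t):
            m=r["mask"]; p=np.nanmedian(W[m],0) if m.any() else None
            print(t,round(r["confidence"],2),np.round(r["pixel"]),m.sum(),np.round(p,3))
            if t=="carrier":
                w=W[m]; w=w[np.isfinite(w[:,0])]; rc=cv2.minAreaRect((w[:,:2]*1000).astype(np.float32)); print("   ",rc, np.percentile(w[:,2],[5,50,95]))
E
```

```text
{'clock': np.float64(0.0), 'qpos': array([ 1.163,  0.522, -0.036,  1.6  ,  0.021,  1.021, -0.113]), 'qd': array([-0.001,  0.   ,  0.002, -0.001,  0.001, -0.001, -0.001]), 'joint_efforts': array([-1.0000e-03, -9.2711e+01,  1.9790e+00, -3.6993e+01,  1.8000e-02,
        8.0000e-03, -0.0000e+00]), 'position': array([ 0.207, -0.589,  0.231]), 'tool_rot': array([-1.486,  1.57 ,  1.993]), 'force': array([-0.149,  0.148,  0.433]), 'moment': array([-0.039, -0.031,  0.08 ]), 'grip_width': np.float64(0.085)}
scene [ 1.17811822 -0.10161703  0.61149395]
carrier 0.89 [180. 194.] 1077 [ 0.485 -0.287  0.01 ]
    ((465.9311828613281, -283.5871887207031), (76.59196472167969, 167.79757690429688), 25.27062225341797) [0.00318293 0.01020963 0.03344693]
carrier 0.84 [100. 215.] 656 [ 0.555 -0.473  0.008]
    ((551.8994140625, -477.5356750488281), (45.79075241088867, 116.54508209228516), 23.877159118652344) [0.00287525 0.00798227 0.02467589]
carrier 0.75 [141. 154.] 1358 [ 0.31  -0.416  0.014]
    ((301.7117004394531, -420.22882080078125), (82.33111572265625, 213.79962158203125), 54.7186279296875) [0.003850
[... 1120 characters left out ...]
7 [409. 173.] 735 [ 0.552 -0.477  0.008]
    ((552.7603149414062, -480.1269226074219), (44.87313461303711, 125.96539306640625), 23.290119171142578) [0.00374781 0.00764104 0.02191702]
carrier_fin 0.88 [337. 202.] 1369 [ 0.472 -0.282  0.011]
carrier_fin 0.82 [393. 273.] 2446 [ 0.299 -0.418  0.014]
carrier_fin 0.57 [407. 179.] 697 [ 0.552 -0.475  0.008]
scanner 0.82 [157. 172.] 9403 [0.552 0.18  0.063]
jar 0.97 [296. 123.] 455 [ 0.683 -0.169  0.068]
dropper 0.67 [157. 224.] 144 [0.419 0.183 0.048]
mailer 0.79 [223. 132.] 371 [0.668 0.024 0.008]
slide_box 0.57 [120. 280.] 1413 [0.29  0.273 0.033]
petri 0.9 [301. 253.] 988 [ 0.355 -0.18   0.016]
forceps 0.69 [361. 128.] 110 [ 0.683 -0.345  0.004]
```

View pics/top0.png

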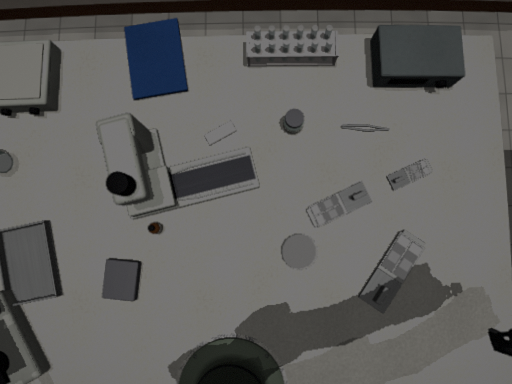

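View pics/scene0.png

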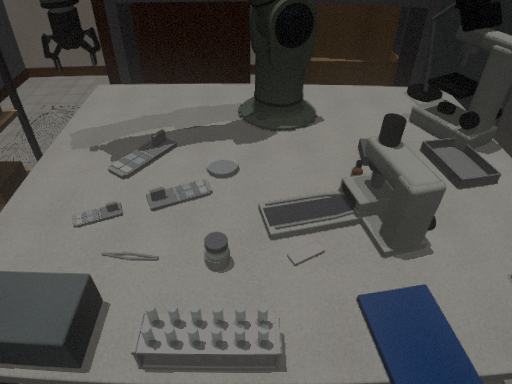

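```bash
cat > m.py <<'E'
from h import *
def rect(P):
    (c,s,a)=cv2.minAreaRect((P[:,:2]*1000).astype(np.float32)); b=cv2.boxPoints((c,s,a))
    e=[b[1]-b[0],b[2]-b[1]]; l=max(e,key=np.linalg.norm)
    return np.array(c),np.linalg.norm(e[0]),np.linalg.norm(e[1]),np.degrees(np.arctan2(l[1],l[0]))%180
def sel(W,x,y,z): 
    P=W.reshape(-1,3); return P[(P[:,0]>x[0])&(P[:,0]<x[1])&(P[:,1]>y[0])&(P[:,1]<y[1])&(P[:,2]>z[0])&(P[:,2]<z[1])]
E
python3 - <<'E'
from m import *
for n in("top","scene"):
    W=np.load(n+"0.npy"); print(n)
    B=((.35,.6),(-.4,-.18))
    print("table",np.nanmedian(sel(W,(.55,.6),(-.2,-.1),(-.02,.02))[:,2]))
    P=sel(W,*B,(.006,.016));P=P[np.linalg.norm(P[:,:2]-[.47,-.283],axis=1)<.1]
    print("body",rect(P),np.median(P[:,2]))
    P=sel(W,*B,(.03,.06)); print("fin",rect(P),len(P),np.median(P[:,0:3],0),P[:,2].max())
    D=sel(W,(.45,.68),(-.08,.13),(.016,.034)); print("deck",rect(D),len(D),np.median(D[:,2]))
    R=sel(W,(.4,.65),(.1,.35),(.057,.072)); print("roof",rect(R),len(R),R.min(0),R.max(0),np.median(R[:,2]))
E
python3 - <<'E'
import cv2
a=cv2.imread('pics/top0.png')[90:320,90:440]
cv2.imwrite('pics/crop.png',cv2.resize(a,(800,526),interpolation=2))
E
```

```text
top
table -0.0005972731332281392
body (array([ 472.37393188, -284.11123657]), np.float32(163.76503), np.float32(60.081463), np.float32(114.921844)) 0.01050827956297629
fin (array([ 494.89422607, -332.19042969]), np.float32(35.789505), np.float32(11.363632), np.float32(115.229866)) 69 [ 0.49491355 -0.33198608  0.04027711] 0.044153085449453566
deck (array([549.93945312,  37.54415131]), np.float32(214.96764), np.float32(110.853485), np.float32(103.49392)) 3264 0.021767902858874713
roof (array([527.65985107, 179.89659119]), np.float32(226.36833), np.float32(116.373474), np.float32(166.65393)) 1287 [0.41298056 0.13221808 0.05703588] [0.64854366 0.25142022 0.07189448] 0.06516131576402205
scene
table -0.0013732510533531472
body (array([ 473.03878784, -284.48394775]), np.float32(163.6619), np.float32(64.5027), np.float32(115.27063)) 0.010129952376129583
fin (array([ 496.08428955, -332.74154663]), np.float32(37.311275), np.float32(15.286583), np.float32(115.94092)) 84 [ 0.49837361 -0.33207521  0.03809162] 0.041892875022028146
deck (array([551.60266113,  37.34854126]), np.float32(214.9715), np.float32(112.59931), np.float32(103.656685)) 2642 0.02133573163372592
roof (array([549.48718262, 205.78564453]), np.float32(118.18189), np.float32(260.32968), np.float32(22.895935)) 1167 [0.4186663  0.13145572 0.05705516] [0.6499742  0.31049254 0.07198727] 0.06461229362983194
```

View pics/crop.png

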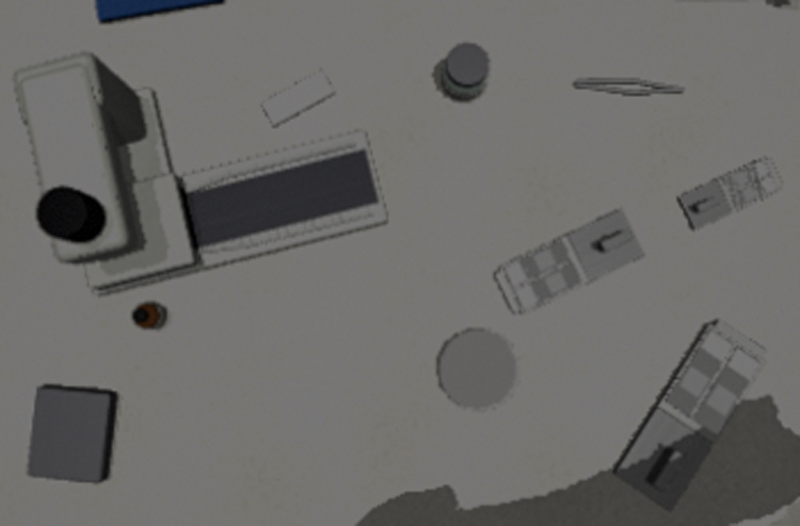

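```bash
cat > go.py <<'E'
from h import *
F=np.radians(103.55); O=np.array([.5253,.1420]); fd=np.array([np.cos(F),np.sin(F)]); fl=np.array([-fd[1],fd[0]])
def R0():
    return Ro.from_euler('xyz',bot.observe()["tool_rot"])
def rel(p,yaw):
    """p world TCP target, yaw = fin/feed direction in deg (jaw axis square to it), tool down"""
    s=bot.observe(); R=R0(); best=None
    for sg in(1,-1):
        a=np.radians(yaw); x=np.array([0,0,-1.]); y=sg*np.array([-np.sin(a),np.cos(a),0]); T=Ro.from_matrix(np.c_[x,y,np.cross(x,y)])
        w=(R.inv()*T).as_rotvec()
        if best is None or np.linalg.norm(w)<np.linalg.norm(best): best=w
    d=R.inv().apply(np.array(p)-s["position"])
    print("xyz",np.round(d/.4,4),"w",np.round(best/2/np.pi,4))
def sc(x,y,z): return [*(O+x*fd+y*fl),z]
def st():
    s=bot.observe(); p=s["position"]; d=p[:2]-O; f=s["force"]
    print("t",round(s["clock"],2),"p",np.round(p,4),"scan",np.round([d@fd,d@fl],4),"F",np.round(f,2),"feedF",round(f[:2]@fd,2),"w",round(s["grip_width"],4),"q",np.round(s["qpos"],2), "M",np.round(s["moment"],2))
E
python3 -c "
from go import *
st();print(R0().as_matrix().round(3));rel([.4953,-.3326,.11],115.2)"
```

```text
t 1.0 p [ 0.2071 -0.5897  0.2313] scan [-0.6368  0.4808] F [ 0.47 -0.15  0.44] feedF -0.25 w 0.0855 q [ 1.16  0.52 -0.04  1.6   0.02  1.02 -0.11] M [-0.    0.02 -0.01]
[[ 0.     0.331 -0.944]
 [-0.    -0.944 -0.331]
 [-1.     0.    -0.   ]]
xyz [ 0.3033 -0.3677 -0.8927] w [ 0.2338 -0.     -0.    ]
```

Request:
servo_tool([
  {"x": 0.2, "y": -0.3677, "z": -0.8927, "wx": -0.2662},
  {"x": 0.2, "y": -0.3677, "z": -0.8927, "wx": -0.2662},
  {"x": 0.2, "y": -0.3677, "z": -0.8927, "wx": -0.2662},
  {"x": 0.2, "y": -0.3677, "z": -0.8927, "wx": -0.2662},
  {"x": 0.2, "y": -0.3677, "z": -0.8927, "wx": -0.2662},
  {"x": 0.2, "y": -0.3677, "z": -0.8927, "wx": -0.2662},
  {"x": 0.2, "y": -0.3677, "z": -0.8927, "wx": -0.2662},
  {"x": 0.2, "y": -0.3677, "z": -0.8927, "wx": -0.2662},
  {"x": 0.2, "y": -0.3677, "z": -0.8927, "wx": -0.2662},
  {"x": 0.2, "y": -0.3677, "z": -0.8927, "wx": -0.2662},
  {"x": 0.2, "y": -0.3677, "z": -0.8927, "wx": -0.2662},
  {"x": 0.2, "y": -0.3677, "z": -0.8927, "wx": -0.2662},
], grip=0.2)

```text
$.targets[0]: bad value
```

```bash
python3 -c "
from go import *
st();rel([.4953,-.3326,.06],115.2);rel([.4953,-.3326,.016],115.2)
im,W=shot('scene');save(im[130:270,90:290].repeat(3,0).repeat(3,1),'pics/s1.png')"
```

```text
t 1.0 p [ 0.2071 -0.5897  0.2313] scan [-0.6368  0.4808] F [ 0.47 -0.15  0.44] feedF -0.25 w 0.0855 q [ 1.16  0.52 -0.04  1.6   0.02  1.02 -0.11] M [-0.    0.02 -0.01]
xyz [ 0.4283 -0.3677 -0.8927] w [ 0.2338 -0.     -0.    ]
xyz [ 0.5383 -0.3677 -0.8927] w [ 0.2338 -0.     -0.    ]
```

View pics/s1.png

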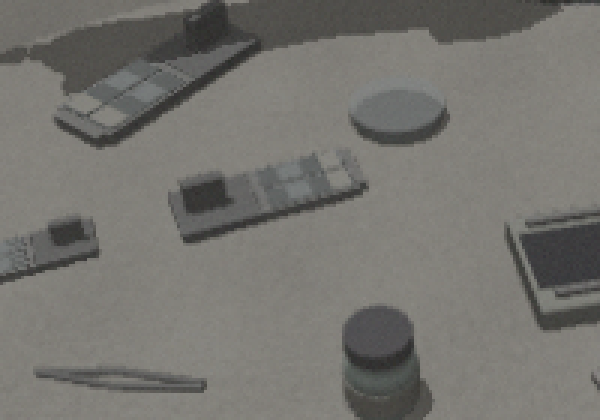

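The call was refused and the arm did not move, so that picture shows the untouched scene: the meant carrier has its fin at the left end, about (205,190). I'll resend with all six keys in each row.

Request:
servo_tool([
  {"x": 0.2, "y": -0.368, "z": -0.893, "wx": -0.266, "wy": 0, "wz": 0},
  {"x": 0.2, "y": -0.368, "z": -0.893, "wx": -0.266, "wy": 0, "wz": 0},
  {"x": 0.2, "y": -0.368, "z": -0.893, "wx": -0.266, "wy": 0, "wz": 0},
  {"x": 0.2, "y": -0.368, "z": -0.893, "wx": -0.266, "wy": 0, "wz": 0},
  {"x": 0.2, "y": -0.368, "z": -0.893, "wx": -0.266, "wy": 0, "wz": 0},
  {"x": 0.2, "y": -0.368, "z": -0.893, "wx": -0.266, "wy": 0, "wz": 0},
  {"x": 0.2, "y": -0.368, "z": -0.893, "wx": -0.266, "wy": 0, "wz": 0},
  {"x": 0.2, "y": -0.368, "z": -0.893, "wx": -0.266, "wy": 0, "wz": 0},
  {"x": 0.2, "y": -0.368, "z": -0.893, "wx": -0.266, "wy": 0, "wz": 0},
  {"x": 0.2, "y": -0.368, "z": -0.893, "wx": -0.266, "wy": 0, "wz": 0},
  {"x": 0.2, "y": -0.368, "z": -0.893, "wx": -0.266, "wy": 0, "wz": 0},
  {"x": 0.2, "y": -0.368, "z": -0.893, "wx": -0.266, "wy": 0, "wz": 0},
], grip=0.2)

```text
clock: 2.55
position: [0.4954, -0.3324, 0.1514]
tool_rot: [-0.228, 1.571, -1.363]
force: [-0.6, -0.7, 0.5]
grip_width: 0.0511
```

```bash
python3 -c "
from go import *
st();rel([.4953,-.3326,.06],115.2);rel([.4953,-.3326,.016],115.2)"
```

```text
t 2.55 p [ 0.4954 -0.3324  0.1514] scan [-0.4542  0.1402] F [-0.57 -0.73  0.46] feedF -0.58 w 0.0511 q [ 0.83  0.61 -0.49  1.73  0.35  0.89  0.63] M [ 0.04 -0.05 -0.02]
xyz [ 2.285e-01 -4.000e-04  2.000e-04] w [-0.0006  0.      0.    ]
xyz [ 3.385e-01 -4.000e-04  2.000e-04] w [-0.0006  0.      0.    ]
```

Request:
servo_tool([
  {"x": 0.1, "y": 0, "z": 0, "wx": 0, "wy": 0, "wz": 0},
  {"x": 0.2, "y": 0, "z": 0, "wx": 0, "wy": 0, "wz": 0},
  {"x": 0.26, "y": 0, "z": 0, "wx": 0, "wy": 0, "wz": 0},
  {"x": 0.3, "y": 0, "z": 0, "wx": 0, "wy": 0, "wz": 0},
  {"x": 0.32, "y": 0, "z": 0, "wx": 0, "wy": 0, "wz": 0},
  {"x": 0.335, "y": 0, "z": 0, "wx": 0, "wy": 0, "wz": 0},
  {"x": 0.335, "y": 0, "z": 0, "wx": 0, "wy": 0, "wz": 0},
])

```text
clock: 3.42
position: [0.4955, -0.3326, 0.0176]
tool_rot: [0.051, 1.57, -1.084]
force: [0.3, -0.9, 0.9]
grip_width: 0.0509
```

```bash
python3 -c "
from go import *
st()
im,W=shot('scene');save(im[110:250,110:310].repeat(3,0).repeat(3,1),'pics/s2.png')"
```

```text
t 3.42 p [ 0.4955 -0.3326  0.0176] scan [-0.4544  0.1402] F [ 0.28 -0.88  0.94] feedF -0.92 w 0.0509 q [ 0.76  0.8  -0.39  1.79  0.47  0.65  0.53] M [ 0.06 -0.02 -0.02]
```

View pics/s2.png

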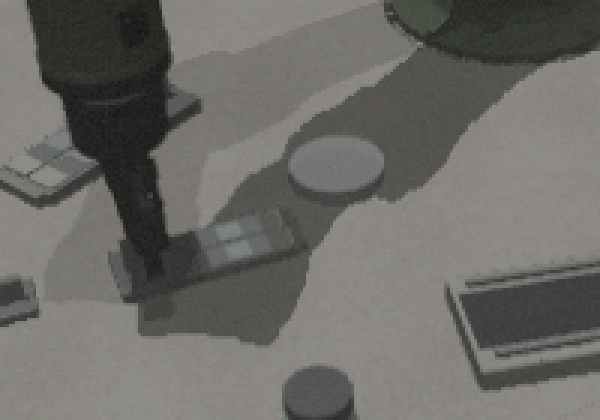

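The gripper stands over the fin of the right carrier (fingers at about (150,260)), with no contact yet. Closing.

Request:
servo_tool([
  {"x": 0, "y": 0, "z": 0, "wx": 0, "wy": 0, "wz": 0},
  {"x": 0, "y": 0, "z": 0, "wx": 0, "wy": 0, "wz": 0},
  {"x": 0, "y": 0, "z": 0, "wx": 0, "wy": 0, "wz": 0},
  {"x": 0, "y": 0, "z": 0, "wx": 0, "wy": 0, "wz": 0},
  {"x": 0, "y": 0, "z": 0, "wx": 0, "wy": 0, "wz": 0},
  {"x": 0, "y": 0, "z": 0, "wx": 0, "wy": 0, "wz": 0},
  {"x": 0, "y": 0, "z": 0, "wx": 0, "wy": 0, "wz": 0},
  {"x": 0, "y": 0, "z": 0, "wx": 0, "wy": 0, "wz": 0},
], grip=-1, squeeze=90)

```text
clock: 4.47
position: [0.4958, -0.3328, 0.0184]
tool_rot: [0.276, 1.569, -0.86]
force: [-1.9, 0.8, 8.2]
grip_width: 0.0101
```

Request:
servo_tool([
  {"x": -0.02, "y": 0, "z": 0, "wx": 0, "wy": 0, "wz": 0},
  {"x": -0.05, "y": 0, "z": 0, "wx": 0, "wy": 0, "wz": 0},
  {"x": -0.1, "y": 0, "z": 0, "wx": 0, "wy": 0, "wz": 0},
  {"x": -0.16, "y": 0, "z": 0, "wx": 0, "wy": 0, "wz": 0},
  {"x": -0.2, "y": 0, "z": 0, "wx": 0, "wy": 0, "wz": 0},
  {"x": -0.22, "y": 0, "z": 0, "wx": 0, "wy": 0, "wz": 0},
  {"x": -0.22, "y": 0, "z": 0, "wx": 0, "wy": 0, "wz": 0},
])

```text
clock: 5.35
position: [0.4958, -0.3328, 0.1068]
tool_rot: [0.352, 1.569, -0.783]
force: [-0.9, 0.2, -1.8]
grip_width: 0.0105
```

```bash
python3 -c "
from go import *
st();rel(sc(-.172,0,.106),103.55)
from m import *
for n in ('scene','top'):
  im,W=shot(n)
  P=sel(W,(.35,.6),(-.34,-.15),(.05,.13));P=P[P[:,1]>-.32]
  if len(P)>20: print(n,len(P),rect(P),np.percentile(P[:,2],[5,50,95])); A=np.c_[P[:,:2],np.ones(len(P))]; P=P; print(np.linalg.lstsq(A,P[:,2],rcond=None)[0])
"
```

```text
t 5.35 p [ 0.4958 -0.3328  0.1068] scan [-0.4547  0.14  ] F [-0.86  0.17 -1.78] feedF 0.36 w 0.0105 q [ 0.81  0.67 -0.46  1.76  0.39  0.8   0.59] M [-0.05 -0.07  0.02]
xyz [ 0.0011  0.4828 -0.6235] w [ 0.0317  0.0003 -0.0001]
scene 913 (array([ 468.13494873, -271.44696045]), np.float32(135.51039), np.float32(64.07331), np.float32(115.40975)) [0.09028182 0.09842683 0.10170919]
[-0.0571114  -0.07122044  0.10652053]
top 1250 (array([ 467.51852417, -270.30508423]), np.float32(135.07602), np.float32(58.609753), np.float32(115.59611)) [0.09523072 0.09831016 0.10153211]
[ 0.01003349 -0.02012903  0.08871136]
```

Request:
servo_tool([
  {"x": 0, "y": 0.02, "z": -0.03, "wx": 0.002, "wy": 0, "wz": 0},
  {"x": 0, "y": 0.07, "z": -0.09, "wx": 0.005, "wy": 0, "wz": 0},
  {"x": 0, "y": 0.14, "z": -0.18, "wx": 0.01, "wy": 0, "wz": 0},
  {"x": 0, "y": 0.22, "z": -0.28, "wx": 0.015, "wy": 0, "wz": 0},
  {"x": 0, "y": 0.3, "z": -0.38, "wx": 0.02, "wy": 0, "wz": 0},
  {"x": 0, "y": 0.37, "z": -0.48, "wx": 0.025, "wy": 0, "wz": 0},
  {"x": 0, "y": 0.43, "z": -0.56, "wx": 0.029, "wy": 0, "wz": 0},
  {"x": 0, "y": 0.47, "z": -0.605, "wx": 0.032, "wy": 0, "wz": 0},
  {"x": 0, "y": 0.483, "z": -0.6235, "wx": 0.0325, "wy": 0, "wz": 0},
  {"x": 0, "y": 0.483, "z": -0.6235, "wx": 0.0325, "wy": 0, "wz": 0},
  {"x": 0, "y": 0.483, "z": -0.6235, "wx": 0.0325, "wy": 0, "wz": 0},
])

```text
clock: 6.82
position: [0.5649, -0.0261, 0.1055]
tool_rot: [-0.467, 1.57, -1.808]
force: [-0.1, -0.3, -3.9]
grip_width: 0.0099
```

```bash
python3 -c "
from go import *
st();rel(sc(-.172,0,.05),103.3)
from m import *
for n in ('scene','top'):
  im,W=shot(n)
  W=W.reshape(-1,3); d=W[:,:2]-O; S=np.c_[d@fd,d@fl,W[:,2]]
  P=sel(S,(-.155,-.01),(-.06,.06),(.08,.125))
  print(n,len(P),rect(P),P[:,0].max(),np.percentile(P[:,2],[5,50,95])); A=np.c_[P[:,:2],np.ones(len(P))]; print(np.linalg.lstsq(A,P[:,2],rcond=None)[0])
  c=bot.get_calibration(n)
  if n=='scene': save(im[130:270,230:430].repeat(3,0).repeat(3,1),'pics/s3.png')
"
```

```text
t 6.83 p [ 0.5649 -0.0261  0.1055] scan [-0.1727  0.0009] F [-0.1  -0.27 -3.87] feedF -0.24 w 0.0099 q [ 0.23  0.62 -0.41  1.85  0.35  0.75 -0.14] M [-0.1   0.    0.02]
xyz [ 0.1388  0.0023 -0.0019] w [-0.0003  0.0002  0.0001]
scene 954 (array([-95.18713379,  -1.68105125]), np.float32(118.32778), np.float32(61.62273), np.float32(179.54793)) -0.03600057347549227 [0.08962821 0.09700779 0.09871227]
[0.00391135 0.06280717 0.09715412]
top 401 (array([-57.16796494,   1.16156387]), np.float32(60.475197), np.float32(41.48581), np.float32(91.363304)) -0.036148751587368674 [0.09424673 0.09762104 0.10096596]
[-0.01989797  0.00048997  0.09645501]
```

View pics/s3.png

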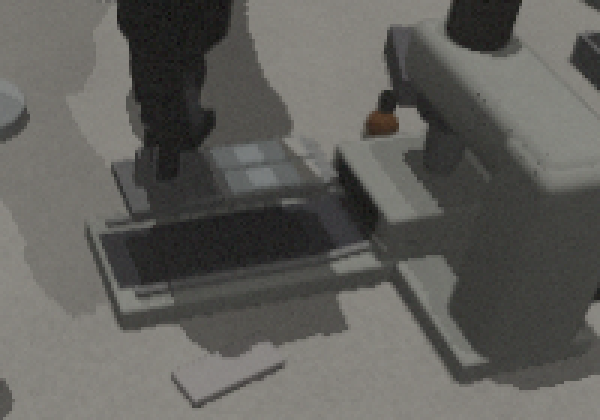

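The carrier hovers over the deck, nose (~(310,165)) towards the tunnel mouth, well aligned. Lowering.

Request:
servo_tool([
  {"x": 0.03, "y": 0.001, "z": 0, "wx": 0, "wy": 0, "wz": 0},
  {"x": 0.07, "y": 0.001, "z": 0, "wx": 0, "wy": 0, "wz": 0},
  {"x": 0.11, "y": 0.001, "z": 0, "wx": 0, "wy": 0, "wz": 0},
  {"x": 0.13, "y": 0.001, "z": 0, "wx": 0, "wy": 0, "wz": 0},
  {"x": 0.142, "y": 0.001, "z": 0, "wx": 0, "wy": 0, "wz": 0},
  {"x": 0.148, "y": 0.001, "z": 0, "wx": 0, "wy": 0, "wz": 0},
  {"x": 0.148, "y": 0.001, "z": 0, "wx": 0, "wy": 0, "wz": 0},
])

```text
clock: 7.8
position: [0.5655, -0.026, 0.0466]
tool_rot: [0.015, 1.57, -1.326]
force: [-1.1, -0.3, -1.6]
grip_width: 0.0099
```

Request:
servo_tool([
  {"x": 0.004, "y": 0, "z": 0, "wx": 0, "wy": 0, "wz": 0},
  {"x": 0.008, "y": 0, "z": 0, "wx": 0, "wy": 0, "wz": 0},
  {"x": 0.008, "y": 0, "z": 0, "wx": 0, "wy": 0, "wz": 0},
])

```text
clock: 8.18
position: [0.5655, -0.026, 0.0433]
tool_rot: [0.013, 1.57, -1.328]
force: [-0.5, 0.4, -3.2]
grip_width: 0.0102
```

Request:
servo_tool([
  {"x": 0.0025, "y": 0, "z": 0, "wx": 0, "wy": 0, "wz": 0},
  {"x": 0.005, "y": 0, "z": 0, "wx": 0, "wy": 0, "wz": 0},
  {"x": 0.005, "y": 0, "z": 0, "wx": 0, "wy": 0, "wz": 0},
])

```text
clock: 8.55
position: [0.5655, -0.026, 0.0412]
tool_rot: [-0.181, 1.57, -1.522]
force: [0.8, -0.4, -2.8]
grip_width: 0.01
```

Request:
servo_tool([
  {"x": 0.0025, "y": 0, "z": 0, "wx": 0, "wy": 0, "wz": 0},
  {"x": 0.0025, "y": 0, "z": 0, "wx": 0, "wy": 0, "wz": 0},
])

```text
clock: 8.8
position: [0.5655, -0.0261, 0.0404]
tool_rot: [0.029, 1.57, -1.312]
force: [-0.8, -0.0, 3.8]
grip_width: 0.0101
```

Request:
servo_tool([
  {"x": 0, "y": 0, "z": 0, "wx": 0, "wy": 0, "wz": 0},
  {"x": 0, "y": 0, "z": 0, "wx": 0, "wy": 0, "wz": 0},
  {"x": 0, "y": 0, "z": 0, "wx": 0, "wy": 0, "wz": 0},
  {"x": 0, "y": 0, "z": 0, "wx": 0, "wy": 0, "wz": 0},
  {"x": 0, "y": 0, "z": 0, "wx": 0, "wy": 0, "wz": 0},
], grip=0)

```text
clock: 9.43
position: [0.5655, -0.026, 0.0404]
tool_rot: [0.013, 1.57, -1.327]
force: [0.2, -0.4, -0.1]
grip_width: 0.0425
```

Request:
servo_tool([
  {"x": -0.06, "y": 0, "z": 0, "wx": 0, "wy": 0, "wz": 0},
  {"x": -0.13, "y": 0, "z": 0, "wx": 0, "wy": 0, "wz": 0},
  {"x": -0.16, "y": 0, "z": 0, "wx": 0, "wy": 0, "wz": 0},
  {"x": -0.16, "y": 0, "z": 0, "wx": 0, "wy": 0, "wz": 0},
])

```text
clock: 9.93
position: [0.5658, -0.0261, 0.1047]
tool_rot: [0.588, 1.569, -0.753]
force: [-0.2, -0.3, 0.2]
grip_width: 0.0427
```

```bash
cat > look.py <<'E'
from go import *
from m import *
import sys
st()
for n in ('scene','top'):
  im,W=shot(n)
  W=W.reshape(-1,3); d=W[:,:2]-O; S=np.c_[d@fd,d@fl,W[:,2]]
  P=sel(S,(-.21,-.005),(-.0365,.0365),(.0285,.04)); T=P[:,2]
  print(n,len(P),rect(P),"x",P[:,0].min(),P[:,0].max(),np.percentile(T,[5,50,95]))
  Fp=sel(S,(-.21,-.005),(-.03,.03),(.055,.07)); print(" fin",len(Fp), rect(Fp) if len(Fp)>5 else '')
  D=sel(S,(-.25,-.005),(-.08,.08),(.016,.034)); print(" deck",rect(D))
  if n==sys.argv[1]: a=im[130:270,230:430] if n=='scene' else im[100:240,80:280]; save(cv2.resize(a,(800,560),interpolation=2),sys.argv[2])
E
python3 look.py scene pics/s4.png
```

```text
t 9.93 p [ 0.5658 -0.0261  0.1047] scan [-0.1729  0.    ] F [-0.2  -0.26  0.24] feedF -0.21 w 0.0427 q [ 0.23  0.62 -0.41  1.85  0.35  0.74 -0.14] M [-0.01 -0.04  0.01]
scene 1090 (array([-104.50404358,    1.16831207]), np.float32(195.53926), np.float32(71.29011), np.float32(178.73468)) x -0.2019456941810131 -0.007449570105592974 [0.02990304 0.03205118 0.03420497]
 fin 77 (array([-98.51984406,   8.81994915]), np.float32(186.5351), np.float32(35.938747), np.float32(179.29034))
 deck (array([-110.20934296,   -1.20419693]), np.float32(210.03622), np.float32(112.827965), np.float32(179.77626))
top 297 (array([-38.67596817,  -0.1447525 ]), np.float32(72.55727), np.float32(64.064896), np.float32(90.04398)) x -0.07071835645016128 -0.006671359137858169 [0.02959376 0.03286715 0.03596128]
 fin 0 
 deck (array([-37.9702301 ,   0.70080566]), np.float32(110.4137), np.float32(65.5335), np.float32(90.22205))
```

View pics/s4.png

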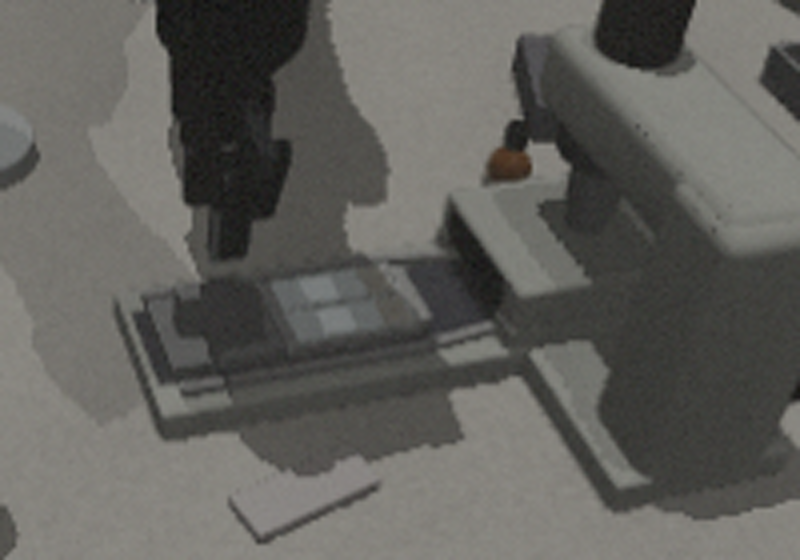

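The carrier lies flat between the rails, tail around (150,330), nose around (430,300), clear of the mouth. Next: move back behind the tail, with the fingers shut.

```bash
python3 -c "
from go import *
rel(sc(-.228,0,.105),103.55);rel(sc(-.228,0,.0275),103.55)"
```

```text
xyz [-0.0033  0.0024  0.1383] w [-0.001   0.0002  0.0001]
xyz [0.1905 0.0026 0.1381] w [-0.001   0.0002  0.0001]
```

Request:
servo_tool([
  {"x": -0.003, "y": 0, "z": 0.06, "wx": -0.001, "wy": 0, "wz": 0},
  {"x": -0.003, "y": 0, "z": 0.12, "wx": -0.001, "wy": 0, "wz": 0},
  {"x": 0, "y": 0, "z": 0.138, "wx": -0.001, "wy": 0, "wz": 0},
  {"x": 0.0, "y": 0, "z": 0.138, "wx": -0.001, "wy": 0, "wz": 0},
  {"x": 0.06, "y": 0, "z": 0.138, "wx": -0.001, "wy": 0, "wz": 0},
  {"x": 0.12, "y": 0, "z": 0.138, "wx": -0.001, "wy": 0, "wz": 0},
  {"x": 0.16, "y": 0, "z": 0.138, "wx": -0.001, "wy": 0, "wz": 0},
  {"x": 0.18, "y": 0, "z": 0.138, "wx": -0.001, "wy": 0, "wz": 0},
  {"x": 0.19, "y": 0, "z": 0.138, "wx": -0.001, "wy": 0, "wz": 0},
  {"x": 0.19, "y": 0, "z": 0.138, "wx": -0.001, "wy": 0, "wz": 0},
], grip=-1, squeeze=40)

```text
clock: 11.28
position: [0.5778, -0.0798, 0.0279]
tool_rot: [-0.515, 1.57, -1.849]
force: [0.4, 0.6, -0.4]
grip_width: -0.0002
```

```bash
python3 look.py scene pics/s5.png; python3 -c "
from go import *
rel(sc(-.228,0,.0275),103.55)"
```

```text
t 11.28 p [ 0.5778 -0.0798  0.0279] scan [-0.2279  0.0009] F [ 0.38  0.55 -0.37] feedF 0.45 w -0.0002 q [ 0.28  0.76 -0.36  1.83  0.42  0.63 -0.09] M [-0.01 -0.05  0.01]
scene 1069 (array([-103.39408875,    1.91762543]), np.float32(196.81502), np.float32(71.41462), np.float32(178.55824)) x -0.20215250771363788 -0.005859395418713547 [0.02981405 0.03200313 0.03424665]
 fin 75 (array([-173.93786621,   -1.54000902]), np.float32(34.83163), np.float32(12.826261), np.float32(177.62929))
 deck (array([-121.85835266,   -0.6193161 ]), np.float32(112.724556), np.float32(233.55013), np.float32(0.09117539))
top 1115 (array([-89.3871994 ,  -2.52703476]), np.float32(71.67341), np.float32(162.9979), np.float32(1.9047279)) x -0.17203227852939312 -0.006821219343134018 [0.02959764 0.03277302 0.03601826]
 fin 27 (array([-163.09866333,    0.94283009]), np.float32(13.562941), np.float32(12.00179), np.float32(178.40378))
 deck (array([-89.49740601,   0.45435333]), np.float32(168.26697), np.float32(110.675186), np.float32(179.99016))
xyz [ 0.0019  0.0018 -0.0002] w [-0.      0.0002  0.    ]
```

View pics/s5.png

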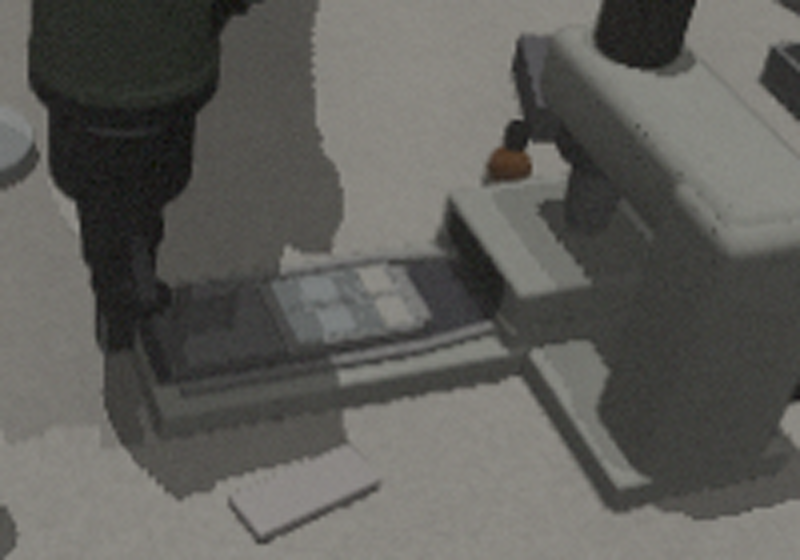

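Request:
servo_tool([
  {"x": 0.001, "y": 0.002, "z": -0.02, "wx": 0, "wy": 0, "wz": 0},
  {"x": 0.001, "y": 0.002, "z": -0.03, "wx": 0, "wy": 0, "wz": 0},
  {"x": 0.001, "y": 0.002, "z": -0.04, "wx": 0, "wy": 0, "wz": 0},
  {"x": 0.001, "y": 0.002, "z": -0.05, "wx": 0, "wy": 0, "wz": 0},
  {"x": 0.001, "y": 0.002, "z": -0.06, "wx": 0, "wy": 0, "wz": 0},
  {"x": 0.001, "y": 0.002, "z": -0.07, "wx": 0, "wy": 0, "wz": 0},
  {"x": 0.001, "y": 0.002, "z": -0.08, "wx": 0, "wy": 0, "wz": 0},
  {"x": 0.001, "y": 0.002, "z": -0.09, "wx": 0, "wy": 0, "wz": 0},
  {"x": 0.001, "y": 0.002, "z": -0.1, "wx": 0, "wy": 0, "wz": 0},
])

```text
clock: 12.5
position: [0.5694, -0.0406, 0.0278]
tool_rot: [-0.115, 1.57, -1.45]
force: [0.7, -2.1, 1.9]
grip_width: 0.0001
```

```bash
python3 look.py none x; python3 -c "
from go import *
rel(sc(-.15,0,.0275),103.55)"
```

```text
t 12.5 p [ 0.5694 -0.0406  0.0278] scan [-0.1878 -0.    ] F [ 0.74 -2.05  1.93] feedF -2.17 w 0.0001 q [ 0.21  0.74 -0.35  1.86  0.42  0.61 -0.16] M [-0.5  -0.12 -0.01]
scene 1034 (array([-105.54355621,    2.0965004 ]), np.float32(186.69707), np.float32(70.281395), np.float32(177.96951)) x -0.19893730552171285 -0.011576256724675367 [0.02977969 0.03216986 0.03477019]
 fin 62 (array([-102.56324005,    4.23797226]), np.float32(27.308195), np.float32(195.31248), np.float32(4.120799))
 deck (array([-110.24459839,   -1.12625885]), np.float32(111.43636), np.float32(210.36865), np.float32(0.15319999))
top 857 (array([-57.73534393,  -0.89595413]), np.float32(72.58875), np.float32(104.359955), np.float32(1.9901603)) x -0.11104982245046023 -0.0068150246564881185 [0.02951939 0.0328766  0.03588981]
 fin 0 
 deck (array([-58.49553299,   0.25880814]), np.float32(110.79117), np.float32(106.801834), np.float32(90.039))
xyz [ 0.0005 -0.0001 -0.0933] w [0.0001 0.0001 0.    ]
```

Request:
servo_tool([
  {"x": 0, "y": 0, "z": -0.01, "wx": 0, "wy": 0, "wz": 0},
  {"x": 0, "y": 0, "z": -0.02, "wx": 0, "wy": 0, "wz": 0},
  {"x": 0, "y": 0, "z": -0.03, "wx": 0, "wy": 0, "wz": 0},
  {"x": 0, "y": 0, "z": -0.04, "wx": 0, "wy": 0, "wz": 0},
  {"x": 0, "y": 0, "z": -0.05, "wx": 0, "wy": 0, "wz": 0},
])

```text
clock: 13.22
position: [0.5645, -0.0204, 0.0277]
tool_rot: [-0.346, 1.57, -1.68]
force: [0.6, -0.9, -0.7]
grip_width: 0.0004
```

Request:
servo_tool([
  {"x": 0, "y": 0, "z": -0.01, "wx": 0, "wy": 0, "wz": 0},
  {"x": 0, "y": 0, "z": -0.02, "wx": 0, "wy": 0, "wz": 0},
  {"x": 0, "y": 0, "z": -0.03, "wx": 0, "wy": 0, "wz": 0},
  {"x": 0, "y": 0, "z": -0.04, "wx": 0, "wy": 0, "wz": 0},
  {"x": 0, "y": 0, "z": -0.05, "wx": 0, "wy": 0, "wz": 0},
])

```text
clock: 13.85
position: [0.5597, -0.0007, 0.0277]
tool_rot: [-0.306, 1.57, -1.639]
force: [0.4, -1.9, 0.4]
grip_width: 0.0002
```

```bash
python3 look.py top pics/t6.png
```

```text
t 13.85 p [ 0.5597 -0.0007  0.0277] scan [-0.1467 -0.    ] F [ 0.39 -1.88  0.44] feedF -1.92 w 0.0002 q [ 0.14  0.73 -0.34  1.89  0.42  0.59 -0.24] M [-0.31 -0.06 -0.01]
scene 781 (array([-81.08476257,  -2.00806808]), np.float32(153.45781), np.float32(65.37077), np.float32(178.19545)) x -0.15805560731486404 -0.005068450328846862 [0.02985883 0.03215223 0.03550071]
 fin 57 (array([-81.05543518,  -3.68676758]), np.float32(38.48309), np.float32(154.9058), np.float32(5.2978296))
 deck (array([-110.14543915,   -1.41874695]), np.float32(210.23227), np.float32(111.8758), np.float32(179.90784))
top 378 (array([-26.17707062,   0.09565735]), np.float32(70.31394), np.float32(43.43055), np.float32(92.05447)) x -0.048936730393934605 -0.005106507941237043 [0.0294872  0.03291038 0.03602848]
 fin 0 
 deck (array([-26.64221764,   0.42047501]), np.float32(110.6253), np.float32(42.991028), np.float32(90.1546))
```

View pics/t6.png

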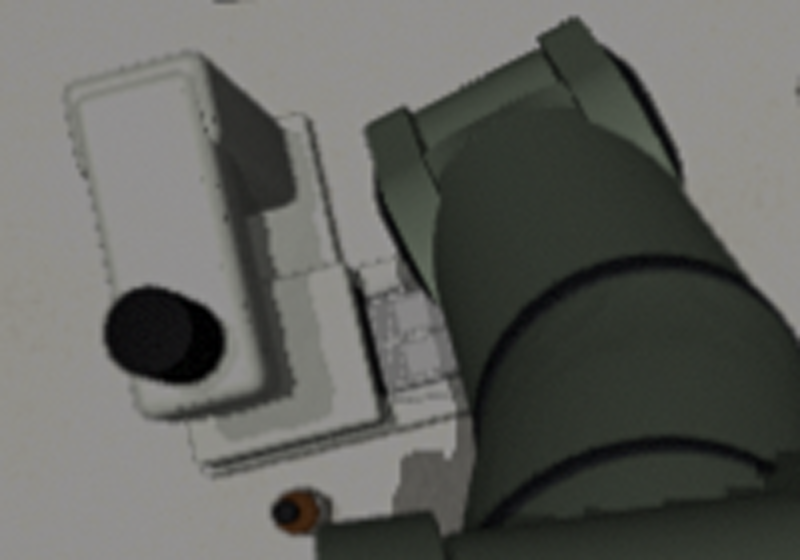

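Run:
```python
from go import *
from m import *
for n in('top','scene'):
    im,W=shot(n); W=W.reshape(-1,3); d=W[:,:2]-O; S=np.c_[d@fd,d@fl,W[:,2]]; C=im.reshape(-1,3)
    S=S[np.isfinite(S[:,0])]
    # arm points: leading edge in x per height band ; optics: trailing edge
    for lo in np.arange(.1,.6,.05):
        P=S[(S[:,2]>lo)&(S[:,2]<=lo+.05)&(abs(S[:,1])<.3)]
        A=P[(P[:,0]<.02)&(P[:,0]>-.3)]; B=P[(P[:,0]>=.02)&(P[:,0]<.2)]
        print(n,round(lo,2),"arm",len(A),A[:,0].max().round(3) if len(A) else'',A[A[:,0].argmax()].round(3) if len(A) else '',"opt",len(B),B[:,0].min().round(3) if len(B) else '', B[B[:,0].argmin()].round(3) if len(B) else '')
```

```text
top 0.1 arm 35 -0.289 [-0.289 -0.288  0.11 ] opt 138 0.027 [ 0.027 -0.126  0.109]
top 0.15 arm 0   opt 2786 0.027 [ 0.027 -0.123  0.15 ]
top 0.2 arm 0   opt 213 0.045 [ 0.045 -0.003  0.217]
top 0.25 arm 0   opt 384 0.046 [0.046 0.003 0.251]
top 0.3 arm 0   opt 0  
top 0.35 arm 631 -0.08 [-0.08  -0.002  0.377] opt 0  
top 0.4 arm 1123 -0.086 [-0.086 -0.022  0.4  ] opt 0  
top 0.45 arm 841 -0.101 [-0.101  0.039  0.451] opt 0  
top 0.5 arm 1061 -0.116 [-0.116  0.086  0.503] opt 0  
top 0.55 arm 1486 -0.124 [-0.124  0.122  0.565] opt 0  
scene 0.1 arm 483 -0.126 [-0.126 -0.018  0.121] opt 1046 0.026 [ 0.026 -0.129  0.104]
scene 0.15 arm 663 -0.113 [-0.113 -0.019  0.165] opt 3028 0.025 [ 0.025 -0.15   0.164]
scene 0.2 arm 792 -0.1 [-0.1   -0.012  0.236] opt 468 0.045 [ 0.045 -0.     0.225]
scene 0.25 arm 1083 -0.091 [-0.091 -0.021  0.268] opt 192 0.047 [ 0.047 -0.006  0.251]
scene 0.3 arm 1504 -0.082 [-0.082 -0.042  0.349] opt 0  
scene 0.35 arm 2808 -0.081 [-0.081 -0.042  0.358] opt 0  
scene 0.4 arm 2738 -0.086 [-0.086 -0.02   0.401] opt 0  
scene 0.45 arm 1474 -0.103 [-0.103  0.041  0.45 ] opt 0  
scene 0.5 arm 0   opt 0  
scene 0.55 arm 0   opt 0
```

Request:
servo_tool([
  {"x": 0, "y": 0, "z": -0.008, "wx": 0, "wy": 0, "wz": 0},
  {"x": 0, "y": 0, "z": -0.016, "wx": 0, "wy": 0, "wz": 0},
  {"x": 0, "y": 0, "z": -0.024, "wx": 0, "wy": 0, "wz": 0},
  {"x": 0, "y": 0, "z": -0.032, "wx": 0, "wy": 0, "wz": 0},
  {"x": 0, "y": 0, "z": -0.04, "wx": 0, "wy": 0, "wz": 0},
])

```text
clock: 14.68
position: [0.5559, 0.0151, 0.0276]
tool_rot: [-0.459, 1.57, -1.793]
force: [0.5, -1.1, 0.5]
grip_width: 0.0
```

Request:
servo_tool([
  {"x": 0, "y": 0, "z": -0.007, "wx": 0, "wy": 0, "wz": 0},
  {"x": 0, "y": 0, "z": -0.014, "wx": 0, "wy": 0, "wz": 0},
  {"x": 0, "y": 0, "z": -0.021, "wx": 0, "wy": 0, "wz": 0},
  {"x": 0, "y": 0, "z": -0.028, "wx": 0, "wy": 0, "wz": 0},
  {"x": 0, "y": 0, "z": -0.035, "wx": 0, "wy": 0, "wz": 0},
  {"x": 0, "y": 0, "z": -0.035, "wx": 0, "wy": 0, "wz": 0},
])

```text
clock: 15.42
position: [0.5526, 0.0291, 0.0276]
tool_rot: [-0.608, 1.57, -1.942]
force: [-0.2, 0.0, 0.5]
grip_width: 0.0001
```

```bash
python3 -c "
from go import *
st();rel(sc(-.1,0,.0275),103.55)"
```

```text
t 15.43 p [0.5526 0.0291 0.0276] scan [-0.1162 -0.    ] F [-0.24  0.03  0.51] feedF 0.08 w 0.0001 q [ 0.08  0.73 -0.34  1.91  0.42  0.58 -0.29] M [-0.03  0.   -0.01]
xyz [ 0.0003 -0.     -0.0405] w [0.0002 0.0001 0.    ]
```

Request:
servo_tool([
  {"x": 0, "y": 0, "z": -0.004, "wx": 0, "wy": 0, "wz": 0},
  {"x": 0, "y": 0, "z": -0.008, "wx": 0, "wy": 0, "wz": 0},
  {"x": 0, "y": 0, "z": -0.012, "wx": 0, "wy": 0, "wz": 0},
  {"x": 0, "y": 0, "z": -0.012, "wx": 0, "wy": 0, "wz": 0},
])

```text
clock: 15.92
position: [0.5514, 0.034, 0.0277]
tool_rot: [-0.631, 1.57, -1.964]
force: [-1.2, 0.2, -0.2]
grip_width: -0.0006
```

Request:
servo_tool([
  {"x": 0, "y": 0, "z": -0.002, "wx": 0, "wy": 0, "wz": 0},
])

```text
clock: 16.05
position: [0.5512, 0.0347, 0.0276]
tool_rot: [-0.655, 1.57, -1.988]
force: [0.2, -1.3, -0.7]
grip_width: 0.0001
```

Request:
servo_tool([
  {"x": 0, "y": 0, "z": -0.002, "wx": 0, "wy": 0, "wz": 0},
])

```text
clock: 16.18
position: [0.551, 0.0354, 0.0276]
tool_rot: [-0.59, 1.57, -1.923]
force: [-0.4, -1.5, 0.1]
grip_width: -0.0001
```

Request:
servo_tool([
  {"x": 0, "y": 0, "z": -0.002, "wx": 0, "wy": 0, "wz": 0},
])

```text
clock: 16.3
position: [0.5508, 0.0362, 0.0277]
tool_rot: [-0.469, 1.57, -1.802]
force: [0.9, -0.7, 0.3]
grip_width: -0.0001
```

Request:
servo_tool([
  {"x": 0, "y": 0, "z": -0.002, "wx": 0, "wy": 0, "wz": 0},
])

```text
clock: 16.42
position: [0.5507, 0.037, 0.0277]
tool_rot: [-0.453, 1.57, -1.786]
force: [-0.1, -1.0, -0.0]
grip_width: -0.0003
```

Request:
servo_tool([
  {"x": 0, "y": 0, "z": -0.002, "wx": 0, "wy": 0, "wz": 0},
])

```text
clock: 16.55
position: [0.5505, 0.0378, 0.0276]
tool_rot: [-0.487, 1.57, -1.82]
force: [-0.4, -1.7, -0.3]
grip_width: -0.0001
```

Request:
servo_tool([
  {"x": 0, "y": 0, "z": -0.0015, "wx": 0, "wy": 0, "wz": 0},
])

```text
clock: 16.68
position: [0.5503, 0.0384, 0.0276]
tool_rot: [-0.541, 1.57, -1.874]
force: [0.1, -1.5, 0.6]
grip_width: -0.0001
```

Request:
servo_tool([
  {"x": 0, "y": 0, "z": -0.0015, "wx": 0, "wy": 0, "wz": 0},
])

```text
clock: 16.8
position: [0.5501, 0.039, 0.0276]
tool_rot: [-0.476, 1.57, -1.809]
force: [-1.4, -0.9, -0.9]
grip_width: -0.0001
```

Request:
servo_tool([
  {"x": 0, "y": 0, "z": -0.0015, "wx": 0, "wy": 0, "wz": 0},
])

```text
clock: 16.92
position: [0.55, 0.0397, 0.0277]
tool_rot: [-0.48, 1.57, -1.813]
force: [0.4, -1.4, 0.4]
grip_width: -0.0005
```

Request:
servo_tool([
  {"x": 0, "y": 0, "z": -0.0015, "wx": 0, "wy": 0, "wz": 0},
])

```text
clock: 17.05
position: [0.5498, 0.0403, 0.0277]
tool_rot: [-0.497, 1.57, -1.83]
force: [0.7, -0.7, 0.1]
grip_width: -0.0001
```

Request:
servo_tool([
  {"x": 0, "y": 0, "z": -0.0015, "wx": 0, "wy": 0, "wz": 0},
])

```text
clock: 17.18
position: [0.5497, 0.0409, 0.0277]
tool_rot: [-0.526, 1.57, -1.859]
force: [-0.1, -1.0, -0.1]
grip_width: 0.0001
```

Request:
servo_tool([
  {"x": 0, "y": 0, "z": -0.0015, "wx": 0, "wy": 0, "wz": 0},
])

```text
clock: 17.3
position: [0.5495, 0.0416, 0.0276]
tool_rot: [-0.599, 1.57, -1.932]
force: [0.8, -0.9, -1.0]
grip_width: 0.0001
```

Request:
servo_tool([
  {"x": 0, "y": 0, "z": -0.0015, "wx": 0, "wy": 0, "wz": 0},
])

```text
clock: 17.42
position: [0.5494, 0.0422, 0.0276]
tool_rot: [-0.573, 1.57, -1.906]
force: [1.0, -0.6, -0.2]
grip_width: -0.0001
```

Request:
servo_tool([
  {"x": 0, "y": 0, "z": -0.0015, "wx": 0, "wy": 0, "wz": 0},
])

```text
clock: 17.55
position: [0.5493, 0.0428, 0.0277]
tool_rot: [-0.459, 1.57, -1.792]
force: [-0.5, -1.8, 0.5]
grip_width: -0.0003
```

Request:
servo_tool([
  {"x": 0, "y": 0, "z": -0.001, "wx": 0, "wy": 0, "wz": 0},
])

```text
clock: 17.68
position: [0.5491, 0.0432, 0.0276]
tool_rot: [-0.493, 1.57, -1.826]
force: [1.1, -1.8, 0.3]
grip_width: 0.0001
```

Request:
servo_tool([
  {"x": 0, "y": 0, "z": -0.001, "wx": 0, "wy": 0, "wz": 0},
])

```text
clock: 17.8
position: [0.549, 0.0436, 0.0276]
tool_rot: [-0.49, 1.57, -1.823]
force: [0.3, -1.4, -0.4]
grip_width: -0.0001
```

Request:
servo_tool([
  {"x": 0, "y": 0, "z": -0.001, "wx": 0, "wy": 0, "wz": 0},
])

```text
clock: 17.92
position: [0.5489, 0.044, 0.0277]
tool_rot: [-0.46, 1.57, -1.793]
force: [-0.2, -1.1, 0.4]
grip_width: 0.0
```

Request:
servo_tool([
  {"x": 0, "y": 0, "z": -0.001, "wx": 0, "wy": 0, "wz": 0},
])

```text
clock: 18.05
position: [0.5488, 0.0445, 0.0277]
tool_rot: [-0.489, 1.57, -1.822]
force: [0.6, -1.1, -0.2]
grip_width: 0.0001
```

Request:
servo_tool([
  {"x": 0, "y": 0, "z": -0.001, "wx": 0, "wy": 0, "wz": 0},
])

```text
clock: 18.18
position: [0.5487, 0.0448, 0.0277]
tool_rot: [-0.508, 1.57, -1.841]
force: [1.4, -0.3, 1.1]
grip_width: -0.0001
```

Request:
servo_tool([
  {"x": 0, "y": 0, "z": -0.001, "wx": 0, "wy": 0, "wz": 0},
])

```text
clock: 18.3
position: [0.5486, 0.0453, 0.0277]
tool_rot: [-0.491, 1.57, -1.825]
force: [0.2, -1.2, 0.2]
grip_width: 0.0002
```

Request:
servo_tool([
  {"x": 0, "y": 0, "z": -0.001, "wx": 0, "wy": 0, "wz": 0},
])

```text
clock: 18.42
position: [0.5485, 0.0457, 0.0277]
tool_rot: [-0.46, 1.57, -1.793]
force: [0.7, -0.9, -0.3]
grip_width: -0.0002
```

Request:
servo_tool([
  {"x": 0, "y": 0, "z": -0.001, "wx": 0, "wy": 0, "wz": 0},
])

```text
clock: 18.55
position: [0.5484, 0.0462, 0.0277]
tool_rot: [-0.43, 1.57, -1.763]
force: [0.4, -1.3, 0.2]
grip_width: 0.0002
```

Request:
servo_tool([
  {"x": 0, "y": 0, "z": -0.001, "wx": 0, "wy": 0, "wz": 0},
])

```text
clock: 18.68
position: [0.5483, 0.0465, 0.0277]
tool_rot: [-0.513, 1.57, -1.847]
force: [1.1, -0.4, 0.2]
grip_width: -0.0002
```

Request:
servo_tool([
  {"x": 0, "y": 0, "z": -0.001, "wx": 0, "wy": 0, "wz": 0},
])

```text
clock: 18.8
position: [0.5482, 0.047, 0.0277]
tool_rot: [-0.433, 1.57, -1.766]
force: [-0.2, -1.8, 0.1]
grip_width: 0.0004
```

Request:
servo_tool([
  {"x": 0, "y": 0, "z": -0.001, "wx": 0, "wy": 0, "wz": 0},
])

```text
clock: 18.92
position: [0.5481, 0.0474, 0.0277]
tool_rot: [-0.435, 1.57, -1.768]
force: [0.7, -0.5, 0.5]
grip_width: -0.0002
```

Request:
servo_tool([
  {"x": 0, "y": 0, "z": -0.001, "wx": 0, "wy": 0, "wz": 0},
])

```text
clock: 19.05
position: [0.5481, 0.0478, 0.0277]
tool_rot: [-0.365, 1.57, -1.698]
force: [0.6, 0.1, 0.2]
grip_width: 0.0
```

Request:
servo_tool([
  {"x": 0, "y": 0, "z": -0.001, "wx": 0, "wy": 0, "wz": 0},
])

```text
clock: 19.18
position: [0.5479, 0.0482, 0.0276]
tool_rot: [-0.417, 1.57, -1.75]
force: [0.2, -2.5, -0.1]
grip_width: 0.0001
```

Request:
servo_tool([
  {"x": 0, "y": 0, "z": -0.001, "wx": 0, "wy": 0, "wz": 0},
])

```text
clock: 19.3
position: [0.5478, 0.0486, 0.0276]
tool_rot: [-0.512, 1.57, -1.845]
force: [0.4, -1.9, 0.5]
grip_width: -0.0005
```

Request:
servo_tool([
  {"x": 0, "y": 0, "z": -0.001, "wx": 0, "wy": 0, "wz": 0},
])

```text
clock: 19.42
position: [0.5477, 0.0491, 0.0277]
tool_rot: [-0.451, 1.57, -1.784]
force: [-0.4, -1.1, -0.2]
grip_width: -0.0001
```

Request:
servo_tool([
  {"x": 0, "y": 0, "z": -0.001, "wx": 0, "wy": 0, "wz": 0},
])

```text
clock: 19.55
position: [0.5476, 0.0494, 0.0277]
tool_rot: [-0.473, 1.57, -1.806]
force: [1.0, -1.7, -0.1]
grip_width: -0.0003
```

Request:
servo_tool([
  {"x": 0, "y": 0, "z": -0.001, "wx": 0, "wy": 0, "wz": 0},
])

```text
clock: 19.68
position: [0.5475, 0.0499, 0.0277]
tool_rot: [-0.472, 1.57, -1.806]
force: [-0.4, -1.6, -0.7]
grip_width: 0.0
```

Request:
servo_tool([
  {"x": 0, "y": 0, "z": -0.001, "wx": 0, "wy": 0, "wz": 0},
])

```text
clock: 19.8
position: [0.5475, 0.0503, 0.0277]
tool_rot: [-0.335, 1.57, -1.668]
force: [1.4, -1.6, 0.5]
grip_width: 0.0001
```

Request:
servo_tool([
  {"x": 0, "y": 0, "z": -0.001, "wx": 0, "wy": 0, "wz": 0},
])

```text
clock: 19.92
position: [0.5473, 0.0507, 0.0277]
tool_rot: [-0.496, 1.57, -1.829]
force: [0.0, -1.2, 0.6]
grip_width: 0.0002
```

Request:
servo_tool([
  {"x": 0, "y": 0, "z": -0.001, "wx": 0, "wy": 0, "wz": 0},
])

```text
clock: 20.05
position: [0.5472, 0.0511, 0.0277]
tool_rot: [-0.412, 1.57, -1.745]
force: [0.4, -1.0, -0.5]
grip_width: 0.0001
```

Request:
servo_tool([
  {"x": 0, "y": 0, "z": -0.001, "wx": 0, "wy": 0, "wz": 0},
])

```text
clock: 20.18
position: [0.5471, 0.0515, 0.0277]
tool_rot: [-0.429, 1.57, -1.762]
force: [-0.4, -1.2, 0.4]
grip_width: -0.0002
```

Request:
servo_tool([
  {"x": 0, "y": 0, "z": -0.001, "wx": 0, "wy": 0, "wz": 0},
])

```text
clock: 20.3
position: [0.547, 0.0519, 0.0276]
tool_rot: [-0.584, 1.57, -1.917]
force: [-0.1, -1.6, 0.0]
grip_width: -0.0001
```

Request:
servo_tool([
  {"x": 0, "y": 0, "z": -0.001, "wx": 0, "wy": 0, "wz": 0},
])

```text
clock: 20.42
position: [0.5469, 0.0523, 0.0277]
tool_rot: [-0.447, 1.57, -1.781]
force: [0.9, -1.5, -0.8]
grip_width: -0.0001
```

Request:
servo_tool([
  {"x": 0, "y": 0, "z": -0.001, "wx": 0, "wy": 0, "wz": 0},
])

```text
clock: 20.55
position: [0.5468, 0.0528, 0.0276]
tool_rot: [-0.534, 1.57, -1.867]
force: [0.3, -1.8, 0.9]
grip_width: 0.0003
```

Request:
servo_tool([
  {"x": 0, "y": 0, "z": -0.001, "wx": 0, "wy": 0, "wz": 0},
])

```text
clock: 20.68
position: [0.5467, 0.0532, 0.0277]
tool_rot: [-0.461, 1.57, -1.794]
force: [0.8, -1.3, -0.6]
grip_width: 0.0
```

Request:
servo_tool([
  {"x": 0, "y": 0, "z": -0.001, "wx": 0, "wy": 0, "wz": 0},
])

```text
clock: 20.8
position: [0.5466, 0.0535, 0.0277]
tool_rot: [-0.428, 1.57, -1.761]
force: [0.7, -1.9, 0.7]
grip_width: 0.0004
```

Request:
servo_tool([
  {"x": 0, "y": 0, "z": -0.001, "wx": 0, "wy": 0, "wz": 0},
])

```text
clock: 20.92
position: [0.5466, 0.0536, 0.0277]
tool_rot: [-0.36, 1.57, -1.694]
force: [2.0, -4.8, 0.5]
grip_width: -0.0002
```

Request:
servo_tool([
  {"x": 0, "y": 0, "z": -0.001, "wx": 0, "wy": 0, "wz": 0},
])

```text
clock: 21.05
position: [0.5466, 0.0536, 0.0277]
tool_rot: [-0.267, 1.569, -1.6]
force: [1.3, -5.2, 0.2]
grip_width: 0.0002
```

Request:
servo_tool([
  {"x": 0, "y": 0, "z": -0.001, "wx": 0, "wy": 0, "wz": 0},
])

```text
clock: 21.18
position: [0.5465, 0.0536, 0.0277]
tool_rot: [-0.218, 1.569, -1.552]
force: [1.6, -3.9, 0.9]
grip_width: 0.0001
```

Request:
servo_tool([
  {"x": 0, "y": 0, "z": -0.001, "wx": 0, "wy": 0, "wz": 0},
])

```text
clock: 21.3
position: [0.5465, 0.0536, 0.0277]
tool_rot: [-0.178, 1.568, -1.513]
force: [0.2, -5.1, -0.4]
grip_width: -0.0001
```

Request:
servo_tool([
  {"x": 0, "y": 0, "z": -0.001, "wx": 0, "wy": 0, "wz": 0},
])

```text
clock: 21.42
position: [0.5465, 0.0536, 0.0277]
tool_rot: [-0.172, 1.568, -1.507]
force: [1.4, -4.8, -0.4]
grip_width: 0.0001
```

Request:
servo_tool([
  {"x": 0, "y": 0, "z": -0.001, "wx": 0, "wy": 0, "wz": 0},
])

```text
clock: 21.55
position: [0.5465, 0.0536, 0.0277]
tool_rot: [-0.176, 1.568, -1.511]
force: [1.4, -5.2, -0.6]
grip_width: -0.0002
```

Request:
servo_tool([
  {"x": 0, "y": 0, "z": -0.001, "wx": 0, "wy": 0, "wz": 0},
])

```text
clock: 21.68
position: [0.5465, 0.0536, 0.0277]
tool_rot: [-0.161, 1.567, -1.496]
force: [1.9, -4.4, -0.9]
grip_width: 0.0001
```

Request:
servo_tool([
  {"x": 0, "y": 0, "z": -0.001, "wx": 0, "wy": 0, "wz": 0},
])

```text
clock: 21.8
position: [0.5465, 0.0536, 0.0277]
tool_rot: [-0.138, 1.567, -1.474]
force: [1.4, -5.7, 0.1]
grip_width: 0.0001
```

Request:
servo_tool([
  {"x": 0, "y": 0, "z": -0.001, "wx": 0, "wy": 0, "wz": 0},
])

```text
clock: 21.92
position: [0.5464, 0.0536, 0.0277]
tool_rot: [-0.142, 1.566, -1.479]
force: [2.6, -4.5, -0.1]
grip_width: 0.0
```

Request:
servo_tool([
  {"x": 0, "y": 0, "z": -0.001, "wx": 0, "wy": 0, "wz": 0},
])

```text
clock: 22.05
position: [0.5465, 0.0536, 0.0277]
tool_rot: [-0.128, 1.566, -1.465]
force: [0.8, -5.4, -0.3]
grip_width: 0.0002
```

Request:
servo_tool([
  {"x": 0, "y": 0, "z": -0.0018, "wx": 0, "wy": 0, "wz": 0},
  {"x": 0, "y": 0, "z": -0.0018, "wx": 0, "wy": 0, "wz": 0},
])

```text
clock: 22.3
position: [0.5464, 0.0536, 0.0277]
tool_rot: [-0.136, 1.565, -1.473]
force: [3.0, -6.9, 0.4]
grip_width: -0.0001
```

Request:
servo_tool([
  {"x": 0, "y": 0, "z": -0.0024, "wx": 0, "wy": 0, "wz": 0},
  {"x": 0, "y": 0, "z": -0.003, "wx": 0, "wy": 0, "wz": 0},
  {"x": 0, "y": 0, "z": -0.003, "wx": 0, "wy": 0, "wz": 0},
  {"x": 0, "y": 0, "z": -0.003, "wx": 0, "wy": 0, "wz": 0},
])

```text
clock: 22.8
position: [0.5463, 0.0536, 0.0277]
tool_rot: [-0.152, 1.564, -1.49]
force: [1.2, -8.7, -0.1]
grip_width: 0.0001
```

```bash
python3 -c "
from go import *
st()"
```

```text
t 22.8 p [0.5463 0.0536 0.0277] scan [-0.0908  0.0003] F [ 1.24 -8.74 -0.08] feedF -8.79 w 0.0001 q [ 0.02  0.72 -0.33  1.92  0.42  0.57 -0.35] M [-1.92 -0.43 -0.  ]
```

Request:
servo_tool([
  {"x": 0, "y": 0, "z": -0.0036, "wx": 0, "wy": 0, "wz": 0},
  {"x": 0, "y": 0, "z": -0.004, "wx": 0, "wy": 0, "wz": 0},
  {"x": 0, "y": 0, "z": -0.004, "wx": 0, "wy": 0, "wz": 0},
  {"x": 0, "y": 0, "z": -0.004, "wx": 0, "wy": 0, "wz": 0},
])

```text
clock: 23.3
position: [0.5461, 0.0537, 0.0277]
tool_rot: [-0.149, 1.562, -1.489]
force: [3.0, -11.6, 0.5]
grip_width: -0.0002
```

Request:
servo_tool([
  {"x": 0, "y": 0, "z": -0.0044, "wx": 0, "wy": 0, "wz": 0},
  {"x": 0, "y": 0, "z": -0.0044, "wx": 0, "wy": 0, "wz": 0},
  {"x": 0, "y": 0, "z": -0.0044, "wx": 0, "wy": 0, "wz": 0},
  {"x": 0, "y": 0, "z": -0.0044, "wx": 0, "wy": 0, "wz": 0},
])

```text
clock: 23.8
position: [0.546, 0.0536, 0.0277]
tool_rot: [-0.156, 1.56, -1.497]
force: [3.2, -12.3, -0.4]
grip_width: 0.0001
```

Request:
servo_tool([
  {"x": 0, "y": 0, "z": 0.002, "wx": 0, "wy": 0, "wz": 0},
  {"x": 0, "y": 0, "z": 0.01, "wx": 0, "wy": 0, "wz": 0},
  {"x": 0, "y": 0, "z": 0.03, "wx": 0, "wy": 0, "wz": 0},
  {"x": 0, "y": 0, "z": 0.06, "wx": 0, "wy": 0, "wz": 0},
  {"x": -0.05, "y": 0, "z": 0.1, "wx": 0, "wy": 0, "wz": 0},
  {"x": -0.15, "y": 0, "z": 0.2, "wx": 0, "wy": 0, "wz": 0},
  {"x": -0.3, "y": 0, "z": 0.4, "wx": 0, "wy": 0, "wz": 0},
  {"x": -0.3, "y": 0, "z": 0.45, "wx": 0, "wy": 0, "wz": 0},
  {"x": -0.3, "y": 0, "z": 0.45, "wx": 0, "wy": 0, "wz": 0},
  {"x": -0.3, "y": 0, "z": 0.45, "wx": 0, "wy": 0, "wz": 0},
])

```text
clock: 25.05
position: [0.5866, -0.1204, 0.1493]
tool_rot: [-0.195, 1.561, -1.536]
force: [0.2, -0.8, -1.1]
grip_width: -0.0001
```

```bash
python3 look.py top pics/t7.png
```

```text
t 25.05 p [ 0.5866 -0.1204  0.1493] scan [-0.2695  0.0019] F [ 0.18 -0.8  -1.05] feedF -0.82 w -0.0001 q [ 0.39  0.6  -0.42  1.73  0.32  0.87  0.06] M [ 0.07  0.03 -0.01]
scene 396 (array([-5.82730598e+01, -1.38015747e-02]), np.float32(106.96309), np.float32(72.072014), np.float32(179.51877)) x -0.11145315188818221 -0.0050057492632831725 [0.02964622 0.03174737 0.03545854]
 fin 74 (array([-51.51996613,  -0.27270985]), np.float32(14.410663), np.float32(37.64607), np.float32(2.493653))
 deck (array([-110.20131683,   -1.5330658 ]), np.float32(110.57808), np.float32(210.25688), np.float32(0.15779296))
top 573 (array([-42.32436752,   0.42514038]), np.float32(73.93845), np.float32(72.13651), np.float32(179.17487)) x -0.07961612275548963 -0.005030675520986039 [0.02943605 0.03222055 0.03584902]
 fin 74 (array([-51.4287529 ,   1.39309597]), np.float32(12.136009), np.float32(35.43945), np.float32(0.68666303))
 deck (array([-109.92017365,    0.64522934]), np.float32(209.5935), np.float32(110.76571), np.float32(179.76132))
```

View pics/t7.png

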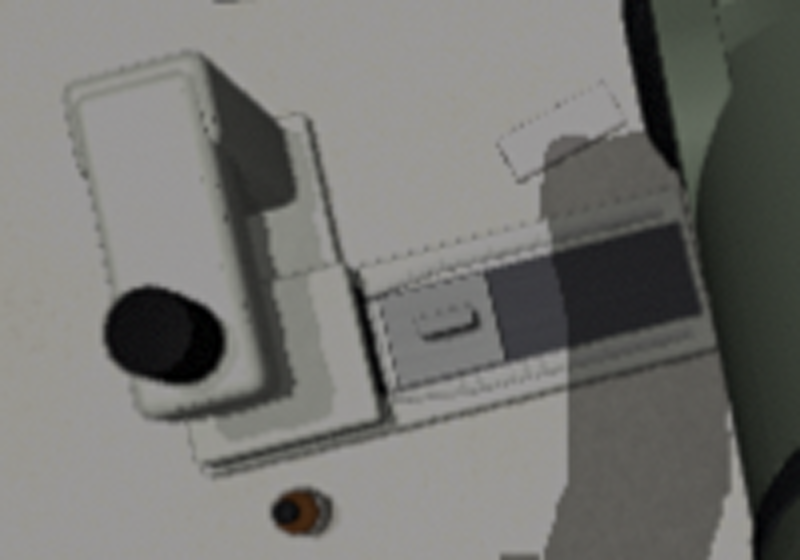

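```bash
python3 -c "
from go import *
print(bot.job_done()); st()"
```

```text
the job is handed in; nothing more can be done
None
the job is handed in; nothing more can be done
```

The carrier is home in the scanner and the job is handed in at about 25 s of the 67 s allowed; no verdict is reported, so success is judged from my own checks.

- **Pick and place:** I picked out the 165 x 60 mm carrier among three look-alike sizes and gripped it by its fin. I laid it on the deck between the rails with a peak contact force of about 4 N.
- **Push:** With shut fingers on the tail, I pushed it through the funnel in small steps at 1 to 2.5 N. The resistance rose sharply at a nose depth of about 85 mm, inside the 75–99 mm range for the stop. I raised the push to about 12.7 N, and held 12 N or more for about half a second. The arm then drew back clear.
- **Last checks:** Both cameras put the fin 51.5 mm in front of the mouth, which gives a nose depth of 85.5 mm. The carrier is within about 1.5 mm of the centre line and flat. The mailer and dropper are in place, and the gripper is clear with the wrist force near zero.

- **Not checked directly:** The pin value cannot be read, so I inferred seating from the force rise and the standstill. I did not look at the other bystanders again at the end, but the arm never went near them.
- **Small disagreements:**
  - The two cameras differed by about 2 mm sideways.
  - The tool tilted by about 0.01 rad under the final push.
  - The first move call was refused for missing keys and moved nothing.
- **Picture budget:** I viewed exactly the 10 allowed.

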